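Check the analyser's guide tube with the collared gauge rod

TASK

Take the gauge rod from its cradle by its black handle, push it into the analyser's sloping steel guide tube until you feel the blue collar stop squarely against the tube's mouth, keep it pressed there for about half a second without ramming it, then withdraw it completely. Present it for reading: finish still holding the rod level and motionless, with its red tip about 10 cm above the white reading tile and inside the tile's black ring as seen from above. Leave the other things on the worktop where they are.

Things in the scene. Friction and masses are not known exactly. Their poses are not given: they have to be found in the camera images.
- gauge_rod: Loose gauge rod, about 90 g, 203 mm long, level in the cradle at first, axis 60 mm above the worktop. Origin on the axis at the blue collar's tip-side face; +x to the tip. Steel shaft, 10 mm diameter, x 0 to 85 mm, end red; blue collar, 40 mm diameter, x -8 to 0; square black handle 16 x 16 mm, x -118 to -8: grasp it from above at x -90 to -30, fingers closing along y.
- rod_tip (a point): Centre of the red tip's end, 85 mm along +x from the gauge rod's origin.
- cradle: Fixed grey cradle, base 230 x 60 x 12 mm. Origin on the worktop, under the rod's origin; x runs along the rod to the tip. Two forks open upward, 14 mm long along x, at x = +50 mm (under the shaft) and x = -108 mm (under the handle's end); their tops are 66 mm above the worktop. The rod lifts straight up out of them.
- analyser: Fixed white and grey bench analyser, 134 x 174 mm, 162 mm tall, origin at the centre of its underside. The guide tube sticks out of its local -x side; the blue screen is on its local +y side, which looks roughly at the robot.
- guide_tube: Steel tube fixed to the analyser, standing 45 mm out of its local -x side. Origin: mouth centre, 100 mm above the worktop. +x points into the bore, 20 degrees below level; y is level. Rim 38 mm outside; funnel 28 mm wide narrows over 12 mm to a 16 mm bore; length 100 mm, no bottom. Rigid stop: collar on rim, when the rod's origin is at this origin, x axes aligned.
- reading_tile: Fixed white reading tile, 100 x 100 x 4 mm, lying on the worktop, origin at the centre of its underside, in the middle of a black ring of 35 mm radius with a dot in the centre.
- infusion_bottle_22: Bystander: clear infusion bottle, 69 mm across, 187 mm tall; origin at the centre of its underside
- dropper_bottle: Bystander: small amber dropper bottle, 34 mm across, 102 mm tall; origin at the centre of its underside
- vial_1: Bystander: small vial with blue cap, 27 mm across, 50 mm tall; origin at the centre of its underside
- vial_2: Bystander: small vial with red cap, 27 mm across, 50 mm tall; origin at the centre of its underside
- rubber_stamp: Bystander: red-handled stamp, 24 x 48 x 67 mm; origin at the centre of its underside
- thermometer: Bystander: white clinical thermometer lying flat, 104 x 18 x 12 mm; origin at the centre of its underside
There are look-alikes about, which are no part of the job. There is more than one size of the reading_tile; the one meant has the size given above.

How it is judged (in metres and radians):
On the way, in this order (a step that is already met when the one before it is completed fails the run):
1. the rod, held by the fingers, is in the tube with its collar pressed squarely against the mouth (contact force between the fingers and gauge_rod above 2 N and distance between gauge_rod and guide_tube below 0.007 m and x of gauge_rod in the frame of guide_tube above -0.0035 m and angle between the x axis of gauge_rod and the x axis of guide_tube, either way round below 0.12 rad and x of rod_tip in the frame of guide_tube above 0.078 m and contact force between gauge_rod and guide_tube above 2 N), for 0.2 s.
2. the rod, still held, is wholly out of the tube (contact force between the fingers and gauge_rod above 2 N and x of rod_tip in the frame of guide_tube below -0.01 m), for 0.1 s.
At the end, for the whole second after the job is handed in: The fingers hold the rod (over 2 N), motionless (under 20 mm/s), level within 8 degrees, tip 65 to 150 mm above the worktop and within 35 mm horizontally of the tile's centre; the rod touches neither analyser, cradle nor tile (contact force between the fingers and gauge_rod above 2 N and horizontal distance between rod_tip and reading_tile below 0.035 m and height (world z) of rod_tip between 0.065 and 0.15 m and angle between gauge_rod's own x axis and vertical between 1.431 and 1.711 rad and linear speed of gauge_rod below 0.02 m/s and angular speed of gauge_rod below 0.15 rad/s and contact force between gauge_rod and analyser below 0.1 N and contact force between gauge_rod and cradle below 0.1 N and contact force between gauge_rod and reading_tile below 0.1 N); the arm keeps its last pose, push and grip.
It fails at once if the rod is rammed against the analyser (over 45 N) (contact force between gauge_rod and analyser above 45 N).
It fails at once if a bystander is moved more than 15 mm (distance of any of infusion_bottle_22, dropper_bottle, vial_1, vial_2, rubber_stamp, thermometer from where it was at the start of the episode above 0.015 m).
It also fails if it takes over 40 s, if anything falls off the work surface, if the arm or the gripper's body presses on something with over 40 N, if the wrist force passes 120 N, or if a joint passes its speed limit or range.

ROBOT

A 6-joint arm with a two-finger parallel gripper is mounted at the origin on a cart in front of the work surface, level with it; the furniture and walls round the work are solid. World frame = base frame: x ahead of the robot, y to its left, z up, the work surface at z = 0. Lengths are in m, angles in degrees, forces in N, time in s.
With the tool pointing down it reaches from about 0.4 to 0.825 m from the base axis. Payload 7 kg.
Tool frame: the origin (TCP) lies midway between the tips of the shut fingers; the grasp point (between the pads) lies 19 mm behind it; z points along the fingers, y is the line along which they close (so a half turn about z gives the same grasp; the last joint's range is limited). The gripper opens to 88 mm and grips with 3 to 60 N. Pads are 19 mm wide; open, the fingers measure 130 mm over their backs; the gripper's body (78 mm by 193 mm) begins 47 mm behind the grasp point.
Start: joints at [-47.378, 20.546, 0.682, 0, -70.136, -16.507], TCP at [0.297, -0.606, 0.227] pointing down, gripper open.
Joint ranges: [-176.03, 176.03], [-82.01, 121.73], [-58.28, 71.71], [-173.87, 95.51], [-174.79, -0.11], [-173.66, 173.66]. Speed limits (degrees/s): [136.94, 136.94, 172.46, 180, 180, 180].

INTERFACE

Orientations are given as [roll, pitch, yaw] about the fixed x, y, z axes, in that order (R = Rz(yaw) Ry(pitch) Rx(roll)).
In Python, from plant import ctrl gives the robot as it stands. The module is installed in compiled form; this text tells all that it offers.
- The arm moves only by the tool send_rows, never from a script. Its argument "plan" is a list that holds one entry, the list of rows, each a list of 6 numbers: the shift along the tool's x, y, z in cm, then the turn, a rotation vector about the tool's x, y, z in degrees. A call has 1 to 8 rows; each row is the pose to reach, as a shift and turn from the pose commanded when the call began, along the tool's axes at that moment; what a row does not reach only later rows make up. A row lasts 1/12 s, in which the tool goes at most 41.7 mm and 7.16 degrees, less where a joint would pass 70% of its speed; a pose out of reach is approached as far as the arm can. A call with a gripper value outside its range is refused whole. "fingers" is the opening, from 0 (shut) to 1 (fully open), set as the call begins (left out, the last holds). The fingers move at their own pace and stop on an object; the grip force is fixed at half the most. Time passes only in rows, so rows that repeat a pose let the fingers close. It gives the time, the measured TCP pose, the force, the opening and the grip force at its end, in the units of the state.
- ctrl.get_obs(): the state, without advancing time (a new reading comes with each control period).
- ctrl.snapshot(name): name is "side" or "top" or "wrist"; returns a dict with "img" (420x560x3 uint8, red, green, blue), "K" (3x3 intrinsics, pixels), "pose" (4x4, takes a point from camera to world coordinates). Camera axes: x right, y down, z forward; pixel columns grow to the right and rows downward; lengths in m; the calibration is good to about 2 mm. The wrist camera is an equidistant fisheye: a pixel r from the principal point sees the ray r / f radians off the axis. A picture is of the moment at which its call begins. There is no depth.
- ctrl.close_job(): hands the job in; it is judged then, once.
The state is a dict: "clock": time; "joint_pos": joint angles; "qvel": joint speeds; "tau": joint torques, N m; "tool_pos": TCP position; "orientation": TCP orientation; "force": force on the tool from outside, world axes, zero at the start; "moment": the same for the moment, N m; "opening": finger opening in m; "gripper_force": force on a finger pad.
Only numpy, scipy, OpenCV 4.12 (cv2) and the standard library are available. Lean on these libraries where they do the work, as an engineer would, in place of code of your own. Each camera call takes 0.05 s, during which the arm holds its last target. There are 200 camera calls.

## Working session

There is one attempt and no reset: what is moved stays moved. The work goes in short steps, Python scripts to look and compute and a tool call to move; the robot and the scene stay as the last step left them, time stands still between calls to the robot, and variables do not carry over. Pictures are saved under pics/ and viewed, at most 10 in all, crops included, and the job is handed in when it is done.

Besides the shell and the picture viewer there is one more tool, called as name(argument=value, ...), one argument or row to a line, values as JSON. send_rows: Moves the arm, as the interface text tells. Its arguments: {"type":"object","properties":{"plan":{"type":"array","items":{"type":"array","items":{"type":"array","items":{"type":"number"}}}},"fingers":{"type":"number"}},"required":["plan"]}

```bash
mkdir -p pics; cat > h.py <<'E'
import numpy as np, cv2
from plant import ctrl
from scipy.spatial.transform import Rotation as R
def snap(n,f=None):
    s=ctrl.snapshot(n)
    if f: cv2.imwrite('pics/'+f+'.png',s['img'][:,:,::-1])
    np.savez('pics/'+(f or n)+'.npz',**{k:s[k] for k in('img','K','pose')})
    return s
def ray(s,u,v,fish=False):
    K=s['K'];x=(u-K[0,2])/K[0,0];y=(v-K[1,2])/K[1,1]
    if fish:
        r=np.hypot(x,y);d=np.array([x/r*np.sin(r),y/r*np.sin(r),np.cos(r)]) if r>0 else np.array([0,0,1.])
    else: d=np.array([x,y,1.])
    P=s['pose'];d=P[:3,:3]@d;return P[:3,3],d/np.linalg.norm(d)
def onz(s,u,v,z,fish=False):
    o,d=ray(s,u,v,fish);return o+d*(z-o[2])/d[2]
def tri(rays):
    A=np.zeros((3,3));b=np.zeros(3)
    for o,d in rays:
        M=np.eye(3)-np.outer(d,d);A+=M;b+=M@o
    p=np.linalg.solve(A,b);return p,[np.linalg.norm(np.cross(p-o,d)) for o,d in rays]
E
python3 - <<'E'
from h import *
a=snap('top','top1');b=snap('side','side1');w=snap('wrist','wrist1')
for s in(a,b,w):print(s['K'].round(1).tolist(),s['pose'].round(3).tolist())
print(ctrl.get_obs())
E
```

```text
[[517.6, 0.0, 277.9], [0.0, 517.6, 211.6], [0.0, 0.0, 1.0]] [[-0.013, -0.991, 0.131, 0.374], [-1.0, 0.012, -0.008, 0.015], [0.007, -0.131, -0.991, 1.347], [0.0, 0.0, 0.0, 1.0]]
[[404.5, 0.0, 278.8], [0.0, 404.5, 212.6], [0.0, 0.0, 1.0]] [[0.972, -0.135, 0.19, 0.376], [-0.232, -0.485, 0.843, -0.794], [-0.022, -0.864, -0.503, 0.566], [0.0, 0.0, 0.0, 1.0]]
[[325.2, 0.0, 277.2], [0.0, 325.2, 208.1], [0.0, 0.0, 1.0]] [[-0.44, 0.866, 0.238, 0.234], [0.898, 0.424, 0.117, -0.637], [0.0, 0.265, -0.964, 0.383], [0.0, 0.0, 0.0, 1.0]]
{'clock': 0.15, 'joint_pos': array([-4.73797204e+01,  2.05818531e+01,  6.45456037e-01, -1.42310715e-02,
       -7.01349751e+01, -1.65053200e+01]), 'qvel': array([ 0.09554745, -0.08268052,  0.19919419,  0.04099746, -0.0454524 ,
        0.02893755]), 'tau': array([-2.21236471e-03, -5.83274961e+01,  2.93291688e+01,  7.00119138e+00,
        8.82590306e-03, -1.02503138e-04]), 'tool_pos': array([ 0.2969127 , -0.60578204,  0.2258381 ]), 'orientation': array([ 1.79927767e+02, -7.45036230e-03, -1.53889880e+02]), 'force': array([-0.27039702, -0.18341397, -0.08335842]), 'moment': array([ 0.00620509, -0.00349106,  0.04947494]), 'gripper_force': 0.0, 'opening': 0.0873968232972241}
```

View pics/top1.png

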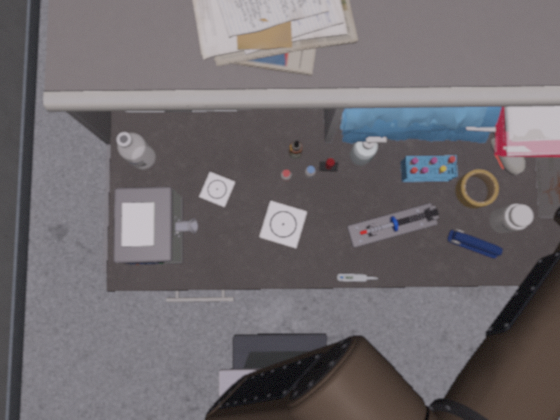

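View pics/side1.png

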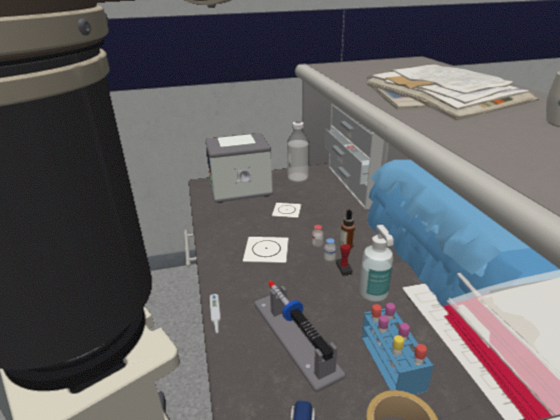

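The top view shows the rod's red tip at (363,232), its collar at (395,223) and its handle end at (432,213). The analyser is at (143,225), with its tube at (186,227) pointing right. There are two candidate tiles: a large one at (284,224) and a small one at (217,189). I'll measure both and check them in one enlarged crop.

```bash
python3 - <<'E'
from h import *
L=lambda f:dict(np.load('pics/'+f+'.npz'))
a=L('top1');b=L('side1')
A=a['img'][:,:,::-1];B=b['img'][:,:,::-1]
c=lambda I,x,y,w,h,s:cv2.resize(I[y:y+h,x:x+w],None,fx=s,fy=s,interpolation=cv2.INTER_CUBIC)
o=np.zeros((600,800,3),np.uint8)
def put(i,x,y):o[y:y+i.shape[0],x:x+i.shape[1]]=i
put(c(A,105,165,205,85,2),0,0);put(c(A,340,195,110,60,3.5),412,0)
put(c(B,205,130,100,90,4),0,220);put(c(B,240,260,120,130,3),420,215)
cv2.imwrite('pics/crop1.png',o)
g=cv2.cvtColor(A,cv2.COLOR_BGR2GRAY)
for s,I,wins in((a,A,[(255,195,60,60),(192,165,50,50)]),(b,B,[(240,232,54,36),(268,198,40,25)])):
    g=cv2.cvtColor(I,cv2.COLOR_BGR2GRAY)
    for x,y,w,h in wins:
        m=(g[y:y+h,x:x+w]>150).astype(np.uint8)
        cs=max(cv2.findContours(m,0,2)[0],key=cv2.contourArea)
        q=cv2.approxPolyDP(cs,5,True)[:,0]+[x,y]
        P=np.array([onz(s,u,v,.004) for u,v in q]);M=cv2.moments(cs)
        print(q.tolist(),'sides',np.linalg.norm(P-np.roll(P,1,0),axis=1).round(3),'mean',P.mean(0).round(4))
E
```

```text
Traceback (most recent call last):
ValueError: could not broadcast input array from shape (390,360,3) into shape (385,360,3)
```

```bash
python3 - <<'E'
from h import *
L=lambda f:dict(np.load('pics/'+f+'.npz'))
a=L('top1');b=L('side1')
A=a['img'][:,:,::-1];B=b['img'][:,:,::-1]
c=lambda I,x,y,w,h,s:cv2.resize(I[y:y+h,x:x+w],None,fx=s,fy=s,interpolation=cv2.INTER_CUBIC)
o=np.zeros((600,800,3),np.uint8)
def put(i,x,y):o[y:y+i.shape[0],x:x+i.shape[1]]=i
put(c(A,105,165,205,85,2),0,0);put(c(A,340,195,110,60,3.5),412,0)
put(c(B,205,130,100,90,4),0,220);put(c(B,240,260,120,125,3),420,215)
cv2.imwrite('pics/crop1.png',o)
for s,I,wins in((a,A,[(255,195,60,60),(192,165,50,50)]),(b,B,[(240,232,54,36),(268,198,40,25)])):
    g=cv2.cvtColor(I,cv2.COLOR_BGR2GRAY)
    for x,y,w,h in wins:
        m=(g[y:y+h,x:x+w]>150).astype(np.uint8)
        cs=max(cv2.findContours(m,0,2)[0],key=cv2.contourArea)
        q=cv2.approxPolyDP(cs,5,True)[:,0]+[x,y]
        P=np.array([onz(s,u,v,.004) for u,v in q])
        print(q.tolist(),'sides',np.linalg.norm(P-np.roll(P,1,0),axis=1).round(3),'mean',P.mean(0).round(4))
E
```

```text
[[271, 201], [260, 236], [295, 247], [306, 212]] sides [0.096 0.096 0.095 0.096] mean [ 0.5191 -0.0091  0.004 ]
[[210, 172], [200, 196], [223, 206], [234, 182]] sides [0.069 0.069 0.066 0.07 ] mean [0.6136 0.1638 0.004 ]
[[248, 237], [244, 261], [286, 260], [288, 238]] sides [0.101 0.099 0.097 0.091] mean [ 0.5198 -0.0106  0.004 ]
[[272, 213], [296, 217], [300, 204], [276, 203]] sides [0.058 0.07  0.073 0.069] mean [0.6119 0.1616 0.004 ]
```

View pics/crop1.png

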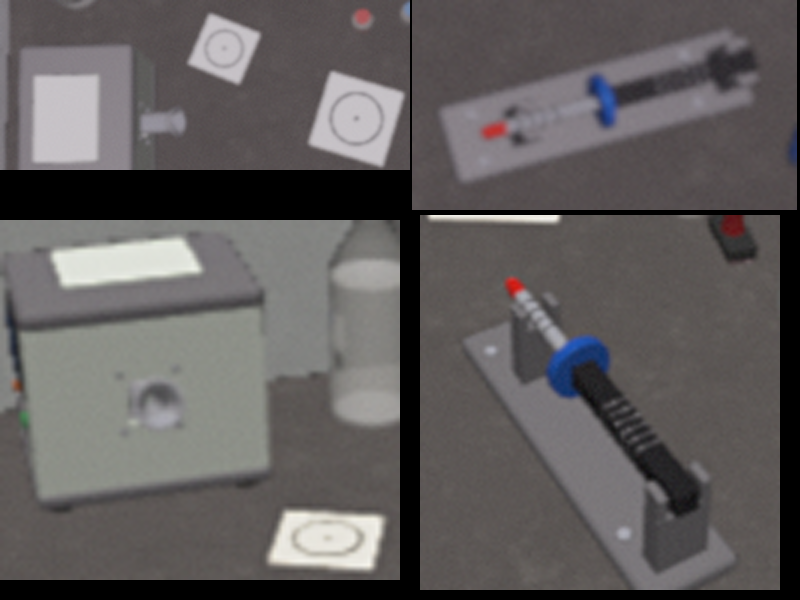

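The crop confirms it: the tile at (284,224) measures 0.096–0.10 m, so it is the 100 mm one. The tile at (217,189) is 0.07 m and is the decoy. Next I'll measure the rod and the tube in both views.

```bash
python3 - <<'E'
from h import *
L=lambda f:dict(np.load('pics/'+f+'.npz'))
a=L('top1');b=L('side1')
def cen(s,win,f):
    x,y,w,h=win;I=s['img'][y:y+h,x:x+w].astype(int)
    m=f(I[...,0],I[...,1],I[...,2]).astype(np.uint8)
    n,l,st,c=cv2.connectedComponentsWithStats(m);k=1+st[1:,4].argmax();return c[k]+[x,y],st[k].tolist()
red=lambda r,g,b:(r>110)&(r>1.8*g)&(r>1.8*b)
blue=lambda r,g,b:(b>90)&(b>1.6*r)&(b>1.3*g)
tw=(340,195,110,60);sw=(255,270,90,110)
res={}
for n,f in(('red',red),('blue',blue)):
    p,sp=cen(a,tw,f);q,sq=cen(b,sw,f);P,e=tri([ray(a,*p),ray(b,*q)]);res[n]=P
    print(n,p.round(1),sp,q.round(1),sq,P.round(4),np.round(e,4))
d=res['red']-res['blue'];print('len',np.linalg.norm(d),'yaw',np.degrees(np.arctan2(d[1],d[0])))
# handle dark
dark=lambda r,g,b:(r+g+b<100)
p,sp=cen(a,tw,dark);q,sq=cen(b,sw,dark);print('dark',p,sp,q,sq,tri([ray(a,*p),ray(b,*q)]))
# tube mouth guesses: top crop px ->, side
pt=(105+180/2,165+122/2);ps=(205+157/4,130+(402-220)/4)
print('mouth',pt,ps,tri([ray(a,*pt),ray(b,*ps)]))
# analyser roof/top face in top view: corners of roof at z=.162
for u,v in((115,188),(170,188),(172,262),(115,262)):print(onz(a,u,v,.162).round(3))
E
```

```text
red [363.1 231.8] [20, 35, 7, 4, 21] [270.8 283.2] [13, 11, 7, 6, 29] [ 0.4897 -0.2072  0.0636] [0.0008 0.0008]
blue [394.8 223. ] [51, 22, 8, 14, 65] [291.  308.5] [27, 30, 21, 21, 221] [ 0.5095 -0.286   0.0671] [0.0019 0.0019]
len 0.08134698843855512 yaw 104.090834545001Traceback (most recent call last):
  File "<stdin>", line 18, in <module>
  File "<stdin>", line 7, in cen
ValueError: attempt to get argmax of an empty sequence
```

```bash
cat >> h.py <<'E'
def go(p,yaw,pitch=0):
    """shift(cm)/rotvec(deg) to TCP p; tool x level heading yaw, tool z down; pitch: extra turn about tool y"""
    o=ctrl.get_obs();R0=R.from_euler('xyz',o['orientation'],degrees=True)
    R1=R.from_euler('xyz',[180,0,yaw],degrees=True)*R.from_euler('y',pitch,degrees=True)
    d=R0.inv().apply(np.array(p)-o['tool_pos'])*100;r=(R0.inv()*R1).as_rotvec(degrees=True)
    print('t',round(o['clock'],2),'tcp',o['tool_pos'].round(4),'rpy',o['orientation'].round(2),'j',o['joint_pos'].round(1))
    print('shift',d.round(2),'rot',r.round(2),'rows',np.ceil(max(np.linalg.norm(d)/4.17,np.linalg.norm(r)/7.16)))
E
python3 - <<'E'
from h import *
L=lambda f:dict(np.load('pics/'+f+'.npz'))
a=L('top1');b=L('side1')
pt=(105+180/2,165+122/2);ps=(205+157/4,130+(402-220)/4)
print('mouth',pt,ps,tri([ray(a,*pt),ray(b,*ps)]))
for u,v in((115,188),(170,188),(172,262),(115,262)):print(onz(a,u,v,.162).round(3))
for n,p,q in(('yellowcap',(443,170),(398,343)),('pump',(378,140),(383,237)),('shelf edge/bolster',(345,140),(380,220)),('infus top',(124,137),(298,126)),('dropper',(296,143),(349,214))):
    print(n,tri([ray(a,*p),ray(b,*q)]))
go([.525,-.349,.17],-76)
E
```

```text
mouth (195.0, 226.0) (244.25, 175.5) (array([0.50660474, 0.20525191, 0.10135357]), [np.float64(0.0004956466090819995), np.float64(0.0004956466090820448)])
[0.59  0.382 0.162]
[0.589 0.255 0.162]
[0.418 0.248 0.162]
[0.42  0.377 0.162]
yellowcap (array([ 0.64299319, -0.41068924,  0.07784931]), [np.float64(0.0008754643663681254), np.float64(0.0008754643663681547)])
pump (array([ 0.69898147, -0.23435722,  0.15014332]), [np.float64(0.0023603384773761404), np.float64(0.002360338477376135)])
shelf edge/bolster (array([ 0.7154751 , -0.16189355,  0.13824262]), [np.float64(0.010182565058386456), np.float64(0.01018256505838646)])
infus top (array([0.70588136, 0.36164415, 0.17242756]), [np.float64(0.0028968827287654234), np.float64(0.0028968827287655977)])
dropper (array([ 0.71222463, -0.0427099 ,  0.0880676 ]), [np.float64(0.0005905209368848204), np.float64(0.0005905209368846244)])
t 0.15 tcp [ 0.2969 -0.6058  0.2258] rpy [ 1.7993e+02 -1.0000e-02 -1.5389e+02] j [-47.4  20.6   0.6  -0.  -70.1 -16.5]
shift [-31.78  13.01   5.6 ] rot [ 7.000e-02  4.000e-02 -7.789e+01] rows 11.0
```

send_rows(
  plan=[
    [[-3,1.2,0,0,0,-7],[-6,2.4,0.5,0,0,-14],[-9,3.7,1,0,0,-21],[-12,4.9,1.5,0,0,-28],[-15,6.1,2,0,0,-35],[-18,7.4,2.5,0,0,-42],[-21,8.6,3,0,0,-49],[-24,9.8,3.5,0,0,-56]],
  ],
  fingers=1,
)

```text
clock: 0.82
tool_pos: [0.4702, -0.411, 0.1912]
orientation: [180.0, 0.0, -97.5]
force: [0.9, -0.8, 0.2]
opening: 0.0879
gripper_force: 0.0
```

```bash
python3 -c "
from h import *
go([.525,-.349,.17],-76)"
```

```text
t 0.82 tcp [ 0.4702 -0.411   0.1912] rpy [ 1.7999e+02  1.0000e-02 -9.7540e+01] j [-23.3  17.2  -8.9  -0.  -63.9  15.7]
shift [-6.87 -4.62  2.12] rot [ 1.000e-02  1.000e-02 -2.154e+01] rows 4.0
```

send_rows(
  plan=[
    [[-2,-1.4,0.7,0,0,-7],[-4,-2.8,1.3,0,0,-14],[-6,-4,1.8,0,0,-19],[-6.9,-4.6,2.1,0,0,-21.5],[-6.9,-4.6,2.1,0,0,-21.5],[-6.9,-4.6,2.1,0,0,-21.5]],
  ],
)

```text
clock: 1.32
tool_pos: [0.5246, -0.3498, 0.1701]
orientation: [179.9, 0.0, -76.4]
force: [0.4, -0.4, -0.1]
opening: 0.0876
gripper_force: 0.0
```

```bash
python3 -c "
from h import *
s=snap('wrist','wrist2');print(s['pose'].round(4).tolist())
go([.525,-.349,.17],-76)"
```

```text
[[-0.9719, -0.2269, -0.0624, 0.5419], [-0.2353, 0.9374, 0.2566, -0.4191], [0.0003, 0.2641, -0.9645, 0.3277], [0.0, 0.0, 0.0, 1.0]]
t 1.37 tcp [ 0.5243 -0.3504  0.1704] rpy [ 1.7997e+02  1.0000e-02 -7.6430e+01] j [-16.   18.7  -9.6   0.  -61.7  29.6]
shift [-0.12 -0.1   0.04] rot [ 0.03  0.01 -0.43] rows 1.0
```

View pics/wrist2.png

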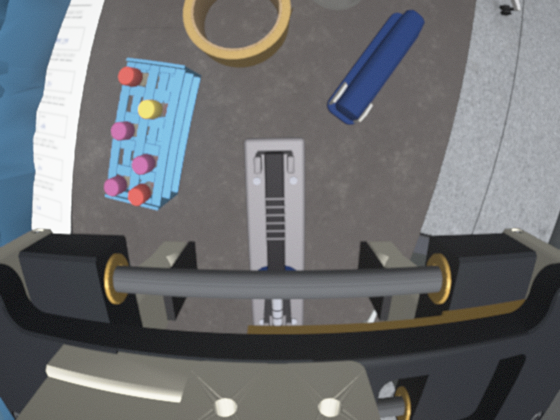

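The wrist view shows the handle running down the image from its end at (275,153) to the collar at (276,268), centred between the fingers. I'll take the axis from the handle edges.

```bash
python3 - <<'E'
from h import *
s=dict(np.load('pics/wrist2.npz'));a=dict(np.load('pics/top1.npz'))
g=s['img'].astype(int).sum(2);P=[]
for v in range(180,262,6):
    row=g[v,255:297]; k=np.where(row<130)[0]
    k=k+255; print(v,k.min(),k.max(),len(k),end=' | ')
    P.append(onz(s,(k.min()+k.max())/2,v,.068,True))
P=np.array(P);d=np.polyfit(P[:,1],P[:,0],1);print('\nyaw',np.degrees(np.arctan2(1,d[0])), 'x at y=-.349',np.polyval(d,-.349),'at -.286',np.polyval(d,-.286))
print('col',g[140:172,276].tolist())
for v in (150,153,156):print(v,onz(s,275,v,.068,True).round(4))
for c in ((264,200),(286,200)):print(onz(s,*c,.068,True).round(4))
# collar in wrist
I=s['img'].astype(int);m=((I[...,2]>70)&(I[...,2]>1.5*I[...,0]));m[:255]=0;m[275:]=0;m[:,:240]=0;m[:,310:]=0
y,x=np.nonzero(m);print('collar',x.min(),x.max(),y.min(),y.max(),onz(s,(x.min()+x.max())/2,y.min(),.08,True))
# height of axis: two-view of handle-end: top view image dark run
E
```

```text
Traceback (most recent call last):
ValueError: zero-size array to reduction operation minimum which has no identity
```

```bash
python3 - <<'E'
from h import *
s=dict(np.load('pics/wrist2.npz'))
g=s['img'].astype(int).sum(2);P=[];w=[]
print(g[230,250:300:2].tolist())
for v in list(range(178,196,4))+list(range(236,262,4)):
    row=g[v,255:297];t=(np.median(g[v,250:258])+row.min())/2
    k=np.where(row<t)[0]+255;print(v,k.min(),k.max(),end=' | ')
    A=onz(s,k.min()-.5,v,.068,True);B=onz(s,k.max()+.5,v,.068,True);P.append((A+B)/2);w.append(np.linalg.norm(A-B))
P=np.array(P);d=np.polyfit(P[:,1],P[:,0],1);print('\nyaw',90-np.degrees(np.arctan(d[0])), 'x at y=-.349',np.polyval(d,-.349),'at -.286',np.polyval(d,-.286),'w',np.round(w,4))
print('col',g[146:164,276].tolist(), onz(s,275,152,.068,True).round(4))
I=s['img'].astype(int);m=((I[...,2]>70)&(I[...,2]>1.5*I[...,0]));m[:255]=0;m[275:]=0;m[:,:240]=0;m[:,310:]=0
y,x=np.nonzero(m)
if len(x):print('collar',x.min(),x.max(),y.min(),y.max(),onz(s,(x.min()+x.max())/2,y.min(),.08,True))
E
```

```text
[505, 533, 533, 533, 532, 529, 531, 522, 395, 366, 369, 373, 379, 378, 379, 380, 385, 416, 526, 534, 539, 537, 537, 536, 536]
178 265 283 | 182 265 283 | 186 265 283 | 190 265 283 | 194 265 283 | 236 266 284 | 240 267 284 | 244 267 284 | 248 267 284 | 252 267 284 | 256 267 284 | 260 267 284 | 
yaw 104.71044136770493 x at y=-.349 0.5271257317993987 at -.286 0.5105857195577407 w [0.0154 0.0154 0.0155 0.0155 0.0156 0.0162 0.0154 0.0154 0.0155 0.0156
 0.0157 0.0157]
col [562, 572, 559, 531, 406, 245, 129, 140, 197, 218, 233, 233, 233, 232, 225, 233, 220, 224] [ 0.5377 -0.3948  0.068 ]
collar 259 293 266 270 [ 0.51499012 -0.3040018   0.08      ]
```

```bash
python3 -c "
from h import *
go([.5268,-.3515,.040],-75.5)"
```

```text
t 1.37 tcp [ 0.5243 -0.3504  0.1704] rpy [ 1.7997e+02  1.0000e-02 -7.6430e+01] j [-16.   18.7  -9.6   0.  -61.7  29.6]
shift [ 0.17 -0.22 13.04] rot [ 0.03  0.01 -0.93] rows 4.0
```

send_rows(
  plan=[
    [[0.2,-0.2,3,0,0,-0.9],[0.2,-0.2,6,0,0,-0.9],[0.2,-0.2,9,0,0,-0.9],[0.2,-0.2,11.5,0,0,-0.9],[0.2,-0.2,13,0,0,-0.9],[0.2,-0.2,13,0,0,-0.9]],
  ],
)

```text
clock: 1.87
tool_pos: [0.5239, -0.3519, 0.037]
orientation: [179.7, 0.2, -75.7]
force: [-1.4, 1.1, 1.0]
opening: 0.0876
gripper_force: 0.0
```

send_rows(
  plan=[
    [[0,0,0,0,0,0],[0,0,0,0,0,0],[0,0,0,0,0,0],[0,0,0,0,0,0],[0,0,0,0,0,0],[0,0,0,0,0,0],[0,0,0,0,0,0],[0,0,0,0,0,0]],
  ],
  fingers=0,
)

```text
clock: 2.53
tool_pos: [0.527, -0.3518, 0.0408]
orientation: [-180.0, -0.0, -75.5]
force: [0.2, 0.2, 0.6]
opening: 0.0401
gripper_force: 0.0
```

send_rows(
  plan=[
    [[0,0,0,0,0,0],[0,0,0,0,0,0],[0,0,0,0,0,0],[0,0,0,0,0,0],[0,0,0,0,0,0],[0,0,0,0,0,0],[0,0,0,0,0,0],[0,0,0,0,0,0]],
  ],
  fingers=0,
)

```text
clock: 3.2
tool_pos: [0.5269, -0.3519, 0.0405]
orientation: [180.0, 0.0, -75.5]
force: [0.1, -0.1, 0.2]
opening: 0.0158
gripper_force: 30.0
```

send_rows(
  plan=[
    [[0,0,-2,0,0,0],[0,0,-5,0,0,0],[0,0,-9,0,0,0],[0,0,-13,0,0,0],[0,0,-16,0,0,0],[0,0,-17,0,0,0],[0,0,-17,0,0,0],[0,0,-17,0,0,0]],
  ],
)

```text
clock: 3.87
tool_pos: [0.5267, -0.3516, 0.2104]
orientation: [-180.0, 0.0, -75.5]
force: [0.1, 0.4, -1.1]
opening: 0.0156
gripper_force: 30.0
```

```bash
python3 - <<'E'
from h import *
a=snap('top','top3');b=snap('side','side3')
c=lambda s,x,y,w,h,k:cv2.resize(s['img'][y:y+h,x:x+w,::-1],None,fx=k,fy=k,interpolation=cv2.INTER_CUBIC)
o=np.zeros((600,800,3),np.uint8)
o[:300,:400]=cv2.resize(a['img'][...,::-1],(400,300));o[:300,400:]=cv2.resize(b['img'][...,::-1],(400,300))
o[300:,:400]=c(a,155,197,80,60,5);o[300:,400:]=c(b,215,150,60,45,6.6667)
cv2.imwrite('pics/crop3.png',o)
print(ctrl.get_obs())
E
```

```text
{'clock': 3.9667, 'joint_pos': array([-1.61144787e+01,  1.73539333e+01, -6.33515755e+00, -4.12181946e-02,
       -6.64810183e+01,  3.06304897e+01]), 'qvel': array([-0.14114826,  0.63235753, -0.07053522,  0.24750833, -0.16531586,
        0.09649395]), 'tau': array([-3.04888099e-04, -5.53578115e+01,  2.97933859e+01,  7.09299624e+00,
        5.74541185e-02,  6.53579787e-05]), 'tool_pos': array([ 0.5259493 , -0.35133605,  0.20858768]), 'orientation': array([ 1.79872852e+02,  1.19151775e-01, -7.55006256e+01]), 'force': array([ 0.78803416, -0.28802113, -1.6048218 ]), 'moment': array([-0.00725081,  0.14813802, -0.00159159]), 'gripper_force': 29.999746084213257, 'opening': 0.015592459700675871}
```

View pics/crop3.png

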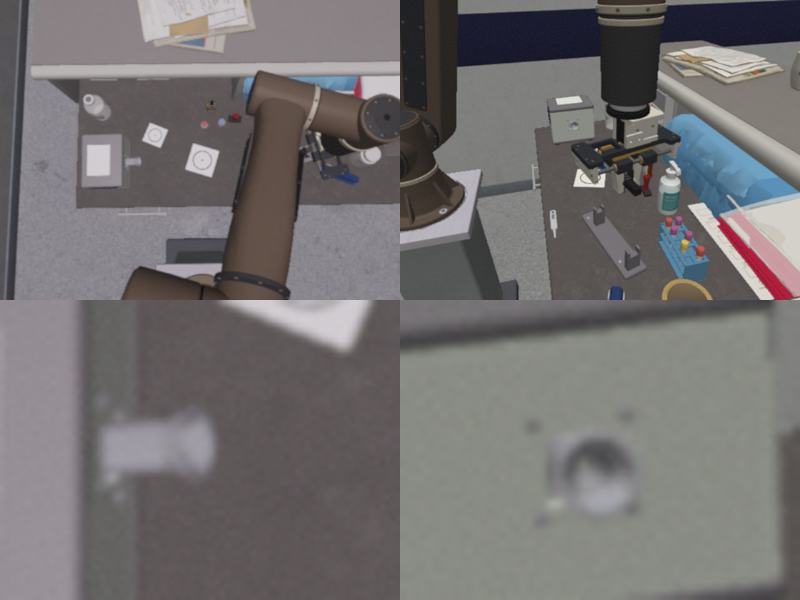

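The crop shows the rod lifted clear, with the cradle empty. The tube's mouth centre is at about (195.4,225.8) in the top view and (244.3,176.2) in the side view. Next is the tube yaw, from the analyser's edges.

```bash
python3 - <<'E'
from h import *
L=lambda f:dict(np.load('pics/'+f+'.npz'))
a=L('top3');b=L('side3')
print('mouth',tri([ray(a,195.4,225.8),ray(b,244.3,176.2)]), onz(a,195.4,225.8,.1),onz(b,244.3,176.2,.1))
g=a['img'].astype(int).sum(2)
def fit(P):
    P=np.array(P);vx,vy,_,_=cv2.fitLine(P[:,:2].astype(np.float32),2,0,.01,.01).ravel();return np.degrees(np.arctan2(vy,vx))
# white label edges & roof right edge, subpixel by half level
def edge_cols(rows,x0,x1):
    out=[]
    for v in rows:
        r=g[v,x0:x1].astype(float);d=np.abs(np.diff(r));out.append((x0+.5+(d*np.arange(len(d))).sum()/d.sum(),v))
    return out
def edge_rows(cols,y0,y1):
    out=[]
    for u in cols:
        r=g[y0:y1,u].astype(float);d=np.abs(np.diff(r));d[d<8]=0;out.append((u,y0+.5+(d*np.arange(len(d))).sum()/d.sum()))
    return out
def W(L_,z):return [onz(a,u,v,z) for u,v in L_]
print('label R',fit(W(edge_cols(range(208,242),148,159),.163)),'L',fit(W(edge_cols(range(208,242),116,128),.163)))
print('label T',fit(W(edge_rows(range(128,150),199,207),.163)),'B',fit(W(edge_rows(range(126,150),241,250),.163)))
print('roof R',fit(W(edge_cols(range(195,258),166,177),.16)))
# tube body centre line rows
for u in (178,182,186,190,194):
    r=g[205:248,u].astype(float);k=np.where(r>(r.min()+r.max())/2)[0]+205;print(u,k.min(),k.max(),end=' ')
E
```

```text
mouth (array([0.50689263, 0.20458716, 0.09958755]), [np.float64(0.0001225000061354644), np.float64(0.00012250000613540243)]) [0.50672611 0.20453341 0.1       ] [0.50690115 0.20371745 0.1       ]
label R 0.19735646 L 0.8237428
label T 89.70963 B -89.0979
roof R 0.53085154
178 222 232 182 222 230 186 221 230 190 220 230 194 221 230
```

```bash
cat >> h.py <<'E'
M=np.array([.5068,.2045,.0997]);TY=90.4;GX=.0702;GZ=.0195
def rodgo(org,yaw,pitch):
    """rod origin to org, rod x heading yaw, pitch deg below level"""
    R1=R.from_euler('xyz',[180,0,yaw-180],degrees=True)*R.from_euler('y',pitch,degrees=True)
    p=np.array(org)+R1.apply([GX,0,GZ]);print('tcp goal',p.round(4),'rodx',R1.apply([-1,0,0]).round(3))
    go(p,yaw-180,pitch)
d20=R.from_euler('zy',[TY,20],degrees=True) # not used for axes
AX=np.array([np.cos(np.radians(TY))*np.cos(np.radians(20)),np.sin(np.radians(TY))*np.cos(np.radians(20)),-np.sin(np.radians(20))])
E
sed -i '/^d20/d' h.py
python3 -c "
from h import *
print(AX); rodgo(M-.125*AX,TY,20)"
```

```text
[-0.00656024  0.93966972 -0.34202014]
tcp goal [0.5081 0.0144 0.1481] rodx [-0.007  0.94  -0.342]
t 3.97 tcp [ 0.5259 -0.3513  0.2086] rpy [ 1.7987e+02  1.2000e-01 -7.5500e+01] j [-16.1  17.4  -6.3  -0.  -66.5  30.6]
shift [-35.84  -7.45   6.1 ] rot [-2.32 20.   13.98] rows 9.0
```

send_rows(
  plan=[
    [[-3,-0.6,0,-0.2,2,1.4],[-7,-1.4,0.5,-0.4,4,2.8],[-11,-2.3,1.2,-0.7,6,4.2],[-15,-3.1,2,-1,8.5,5.9],[-19,-4,2.8,-1.2,10.5,7.3],[-23,-4.8,3.5,-1.5,13,9.1],[-27,-5.6,4.3,-1.7,15,10.5],[-30,-6.2,5,-2,17,11.9]],
  ],
)

```text
clock: 4.63
tool_pos: [0.5103, -0.0438, 0.159]
orientation: [179.7, -17.2, -87.4]
force: [1.4, 0.2, -1.1]
opening: 0.0155
gripper_force: 30.0
```

```bash
python3 -c "
from h import *
rodgo(M-.125*AX,TY,20)"
```

```text
tcp goal [0.5081 0.0144 0.1481] rodx [-0.007  0.94  -0.342]
t 4.63 tcp [ 0.5103 -0.0438  0.159 ] rpy [179.72 -17.24 -87.4 ] j [ 28.5   9.4 -33.7  18.5 -56.3 -37.5]
shift [-5.88 -0.04 -0.68] rot [-0.42  2.76  2.09] rows 2.0
```

send_rows(
  plan=[
    [[-3,0,-0.3,-0.2,1.5,1],[-5,0,-0.6,-0.4,2.5,1.8],[-5.9,0,-0.7,-0.4,2.8,2.1],[-5.9,0,-0.7,-0.4,2.8,2.1],[-5.9,0,-0.7,-0.4,2.8,2.1],[-5.9,0,-0.7,-0.4,2.8,2.1]],
  ],
)

```text
clock: 5.13
tool_pos: [0.5087, 0.0115, 0.1494]
orientation: [-180.0, -19.9, -89.7]
force: [0.1, 0.0, -1.5]
opening: 0.0156
gripper_force: 30.0
```

```bash
python3 - <<'E'
from h import *
rodgo(M-.125*AX,TY,20)
a=snap('top','top4');b=snap('side','side4');w=snap('wrist','wrist4')
c=lambda s,x,y,w,h,k:cv2.resize(s['img'][y:y+h,x:x+w,::-1],None,fx=k,fy=k,interpolation=cv2.INTER_CUBIC)
o=np.zeros((600,800,3),np.uint8)
o[:300,:400]=c(a,160,180,160,120,2.5);o[:300,400:]=cv2.resize(w['img'][...,::-1],(400,300))
o[300:,:400]=c(b,200,120,160,120,2.5);o[300:,400:]=cv2.resize(b['img'][...,::-1],(400,300))
cv2.imwrite('pics/crop4.png',o)
E
```

```text
tcp goal [0.5081 0.0144 0.1481] rodx [-0.007  0.94  -0.342]
t 5.13 tcp [0.5087 0.0115 0.1494] rpy [-180.    -19.9   -89.66] j [ 35.6  11.7 -33.2  19.1 -58.3 -47.2]
shift [-0.32  0.05  0.02] rot [ 0.02  0.1  -0.05] rows 1.0
```

View pics/crop4.png

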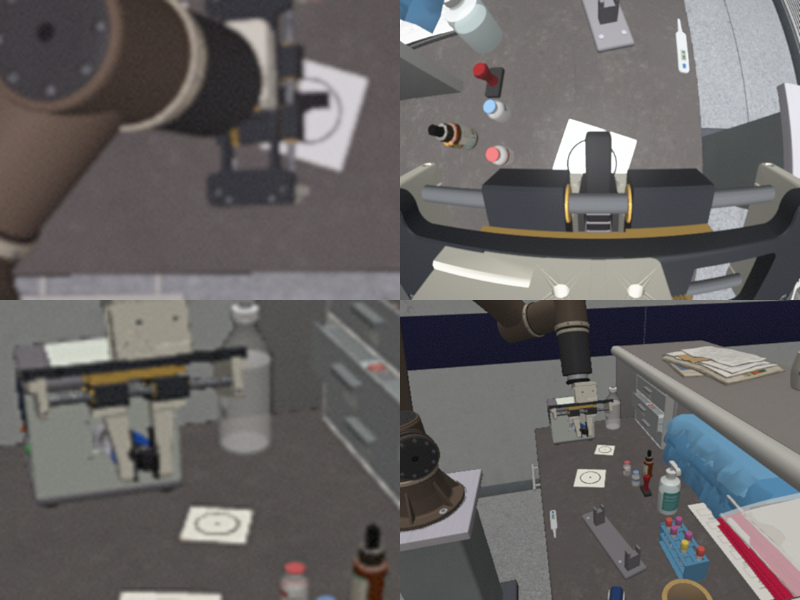

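The rod is held pointing at the mouth. The arm hides it in the top view, but the handle end is clear at (277,185) in the wrist view. I'll use that to check where the rod sits in the hand.

```bash
python3 - <<'E'
from h import *
w=dict(np.load('pics/wrist4.npz'));o=ctrl.get_obs()
RT=R.from_euler('xyz',o['orientation'],degrees=True);I=w['img'].astype(int).sum(2)
def tl(u,v,z):
    c,d=ray(w,u,v,True);c=RT.inv().apply(c-o['tool_pos']);d=RT.inv().apply(d);return (c+d*(z-c[2])/d[2]).round(4)
print(I[174:240:2,277].tolist())
for v in(195,205,215,225):
    r=I[v,245:315];t=(r.min()+np.median(r[:8]))/2;k=np.where(r<t)[0]+245
    print(v,k.min(),k.max(),tl(k.min()-.5,v,-.0275),tl(k.max()+.5,v,-.0275))
for v in(182,184,186):print(v,tl(277,v,-.0275),tl(277,v,-.0115))
E
```

```text
[378, 369, 616, 765, 765, 413, 201, 218, 232, 244, 255, 260, 259, 262, 266, 263, 261, 261, 257, 261, 264, 262, 268, 254, 263, 254, 255, 250, 253, 244, 255, 246, 244]
195 259 295 [ 0.0412 -0.0081 -0.0275] [ 0.0412  0.0071 -0.0275]
205 260 295 [ 0.0369 -0.0077 -0.0275] [ 0.0369  0.0072 -0.0275]
215 260 299 [ 0.0326 -0.0078 -0.0275] [ 0.0326  0.0089 -0.0275]
225 260 302 [ 0.0282 -0.0079 -0.0275] [ 0.0282  0.0102 -0.0275]
182 [ 0.0466 -0.0005 -0.0275] [ 0.0436 -0.0005 -0.0115]
184 [ 0.0458 -0.0005 -0.0275] [ 0.0426 -0.0005 -0.0115]
186 [ 0.0449 -0.0005 -0.0275] [ 0.0417 -0.0005 -0.0115]
```

send_rows(
  plan=[
    [[-1.5,0,0,0,0,0],[-3,0,0,0,0,0],[-4,0,0,0,0,0],[-5,0,0,0,0,0],[-6,0,0,0,0,0],[-7,0,0,0,0,0],[-7,0,0,0,0,0],[-7,0,0,0,0,0]],
  ],
)

```text
clock: 5.95
tool_pos: [0.5087, 0.079, 0.1257]
orientation: [-180.0, -19.9, -89.6]
force: [-0.3, -0.4, -0.7]
opening: 0.0156
gripper_force: 30.0
```

```bash
sed -i 's/GX=.0702/GX=.072/' h.py; python3 -c "
from h import *
rodgo(M,TY,20);print(ctrl.get_obs()['force'],ctrl.get_obs()['moment'])"
```

```text
tcp goal [0.5073 0.1302 0.106 ] rodx [-0.007  0.94  -0.342]
t 5.95 tcp [0.5087 0.079  0.1257] rpy [-179.96  -19.91  -89.57] j [ 41.7  15.2 -31.7  17.6 -57.9 -52.7]
shift [-5.48  0.1   0.11] rot [-0.05  0.09  0.02] rows 2.0
[-0.31410233 -0.434653   -0.71253757] [ 1.18629286  0.12674976 -0.05198414]
```

send_rows(
  plan=[
    [[-1,0.05,0.05,0,0,0],[-2,0.1,0.1,0,0,0],[-3,0.1,0.1,0,0,0],[-3.5,0.1,0.1,0,0,0],[-4,0.1,0.1,0,0,0],[-4.4,0.1,0.1,0,0,0],[-4.4,0.1,0.1,0,0,0],[-4.4,0.1,0.1,0,0,0]],
  ],
)

```text
clock: 6.62
tool_pos: [0.5074, 0.1194, 0.1101]
orientation: [-179.9, -19.9, -89.6]
force: [-0.2, -0.4, -0.7]
opening: 0.0156
gripper_force: 30.0
```

```bash
python3 -c "
from h import *
rodgo(M,TY,20);print(ctrl.get_obs()['force'],ctrl.get_obs()['moment'])"
```

```text
tcp goal [0.5073 0.1302 0.106 ] rodx [-0.007  0.94  -0.342]
t 6.62 tcp [0.5074 0.1194 0.1101] rpy [-179.93  -19.9   -89.63] j [ 45.1  17.5 -30.4  16.7 -57.5 -55.7]
shift [-1.15  0.01  0.02] rot [-0.05  0.1  -0.03] rows 1.0
[-0.18635021 -0.43636158 -0.7394989 ] [ 1.22840259  0.09470856 -0.02814767]
```

No contact force so far. I'll close the last 11 mm in small steps.

send_rows(
  plan=[
    [[-0.2,0,0,0,0,0],[-0.4,0,0,0,0,0],[-0.6,0,0,0,0,0],[-0.7,0,0,0,0,0],[-0.8,0,0,0,0,0],[-0.8,0,0,0,0,0]],
  ],
)

```text
clock: 7.12
tool_pos: [0.5075, 0.127, 0.1074]
orientation: [-179.9, -19.9, -89.6]
force: [0.1, 0.3, -1.7]
opening: 0.015
gripper_force: 30.0
```

send_rows(
  plan=[
    [[-0.05,0,0,0,0,0],[-0.1,0,0,0,0,0],[-0.15,0,0,0,0,0],[-0.2,0,0,0,0,0]],
  ],
)

```text
clock: 7.45
tool_pos: [0.5074, 0.1288, 0.1068]
orientation: [-179.9, -19.9, -89.7]
force: [0.3, 0.7, -1.6]
opening: 0.016
gripper_force: 30.0
```

send_rows(
  plan=[
    [[-0.05,0,0,0,0,0],[-0.1,0,0,0,0,0],[-0.1,0,0,0,0,0]],
  ],
)

```text
clock: 7.7
tool_pos: [0.5074, 0.1298, 0.1064]
orientation: [-179.9, -19.9, -89.6]
force: [0.1, 0.2, -1.4]
opening: 0.0154
gripper_force: 30.0
```

send_rows(
  plan=[
    [[-0.05,0,0,0,0,0],[-0.1,0,0,0,0,0],[-0.1,0,0,0,0,0]],
  ],
)

```text
clock: 7.95
tool_pos: [0.5074, 0.1303, 0.1062]
orientation: [-179.9, -19.9, -89.7]
force: [0.3, -2.0, -0.4]
opening: 0.0156
gripper_force: 30.0
```

send_rows(
  plan=[
    [[-0.05,0,0,0,0,0],[-0.1,0,0,0,0,0],[-0.1,0,0,0,0,0]],
  ],
)

```text
clock: 8.2
tool_pos: [0.5072, 0.1304, 0.1061]
orientation: [-180.0, -20.0, -89.7]
force: [2.4, -6.3, 2.3]
opening: 0.0157
gripper_force: 30.0
```

send_rows(
  plan=[
    [[-0.05,0,0,0,0,0],[-0.05,0,0,0,0,0],[-0.05,0,0,0,0,0],[-0.05,0,0,0,0,0],[-0.05,0,0,0,0,0],[-0.05,0,0,0,0,0],[-0.05,0,0,0,0,0]],
  ],
)

```text
clock: 8.78
tool_pos: [0.5072, 0.1304, 0.1061]
orientation: [-180.0, -20.0, -89.7]
force: [1.5, -8.3, 3.0]
opening: 0.0159
gripper_force: 30.0
```

```bash
python3 - <<'E'
from h import *
rodgo(M,TY,20);print(ctrl.get_obs()['force'],ctrl.get_obs()['moment'])
b=snap('side','side5');w=snap('wrist','wrist5')
c=lambda s,x,y,w,h,k:cv2.resize(s['img'][y:y+h,x:x+w,::-1],None,fx=k,fy=k,interpolation=cv2.INTER_CUBIC)
cv2.imwrite('pics/crop5.png',np.hstack([c(b,210,130,80,80,5),c(w,200,140,160,160,2.5)]))
E
```

```text
tcp goal [0.5073 0.1302 0.106 ] rodx [-0.007  0.94  -0.342]
t 8.78 tcp [0.5072 0.1304 0.1061] rpy [-179.97  -20.04  -89.68] j [ 46.   18.3 -29.9  16.5 -57.6 -56.5]
shift [ 0.02 -0.02  0.01] rot [-0.01 -0.04 -0.08] rows 1.0
[ 1.50444967 -8.32751822  3.03332893] [-1.77254451 -0.49595861  0.10136901]
```

View pics/crop5.png

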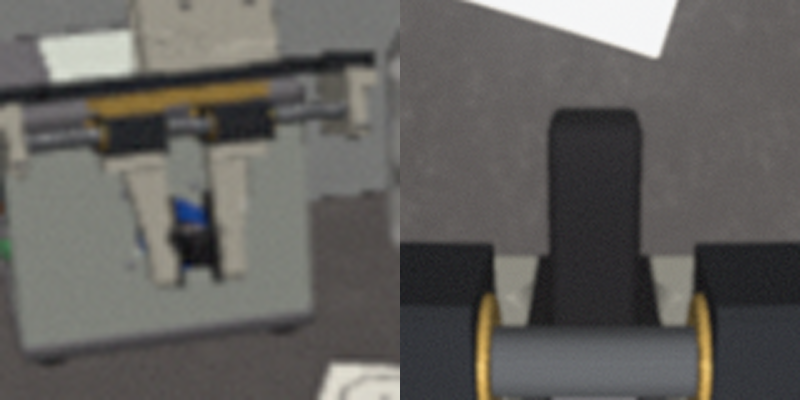

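The crop shows the collar seated at the mouth and the handle end still at wrist row 183.5, so the rod hasn't slipped. Contact came within 0.3 mm of the prediction, and the 9 N push was held for over 0.5 s. Now I'll withdraw.

send_rows(
  plan=[
    [[1,0,0,0,0,0],[3,0,0,0,0,0],[5,0,0,0,0,0],[7,0,0,0,0,0],[9,0,0,0,0,0],[11,0,0,0,0,0],[12.5,0,0,0,0,0],[13,0,0,0,0,0]],
  ],
)

```text
clock: 9.55
tool_pos: [0.508, 0.0082, 0.1506]
orientation: [-179.9, -19.8, -89.7]
force: [-0.2, -0.5, -1.6]
opening: 0.0159
gripper_force: 30.0
```

send_rows(
  plan=[
    [[0,0,0,0,0,0],[0,0,0,0,0,0]],
  ],
)

```text
clock: 9.72
tool_pos: [0.5083, 0.0099, 0.1498]
orientation: [-179.9, -19.9, -89.7]
force: [0.7, -0.3, -2.1]
opening: 0.0156
gripper_force: 30.0
```

```bash
python3 - <<'E'
from h import *
y=np.radians(TY);rodgo(np.array([.5195,-.0095,.108])-.085*np.array([np.cos(y),np.sin(y),0]),TY,0)
E
```

```text
tcp goal [ 0.5206 -0.1665  0.0885] rodx [-0.007  1.     0.   ]
t 9.72 tcp [0.5083 0.0099 0.1498] rpy [-179.88  -19.85  -89.69] j [ 35.4  11.6 -33.4  19.2 -58.2 -47.1]
shift [14.52 -1.11 11.77] rot [ -0.1  -19.85  -0.07] rows 5.0
```

send_rows(
  plan=[
    [[1.5,-0.1,1.2,0,-2,0],[4,-0.3,3.2,0,-5.5,0],[7,-0.5,5.6,0,-9.5,0],[10,-0.8,8,0,-13.5,0],[12.5,-1,10.1,0,-17,0],[14,-1.1,11.3,-0.1,-19,-0.1],[14.5,-1.1,11.8,-0.1,-19.9,-0.1],[14.5,-1.1,11.8,-0.1,-19.9,-0.1]],
  ],
)

```text
clock: 10.38
tool_pos: [0.5203, -0.1683, 0.0867]
orientation: [179.9, 0.1, -89.7]
force: [1.1, 0.3, -0.8]
opening: 0.0158
gripper_force: 30.0
```

send_rows(
  plan=[
    [[0,0,0,0,0,0],[0,0,0,0,0,0],[0,0,0,0,0,0],[0,0,0,0,0,0],[0,0,0,0,0,0],[0,0,0,0,0,0]],
  ],
)

```text
clock: 10.88
tool_pos: [0.5206, -0.1659, 0.0885]
orientation: [180.0, 0.0, -89.5]
force: [-0.4, -0.7, -0.0]
opening: 0.0158
gripper_force: 30.0
```

```bash
python3 - <<'E'
from h import *
y=np.radians(TY);rodgo(np.array([.5195,-.0095,.108])-.085*np.array([np.cos(y),np.sin(y),0]),TY,0)
a=snap('top','top6');b=snap('side','side6');rr={}
for n,s in(('t',a),('s',b)):
    I=s['img'].astype(int);m=((I[...,0]>110)&(I[...,0]>1.8*I[...,1])&(I[...,0]>1.8*I[...,2])).astype(np.uint8)
    _,l,st,c=cv2.connectedComponentsWithStats(m);print(n,[(c[k].round(1).tolist(),int(st[k,4])) for k in range(1,len(st)) if st[k,4]>5 and 230<c[k][0]<330 and 190<c[k][1]<300])
c=lambda s,x,y,w,h,k:cv2.resize(s['img'][y:y+h,x:x+w,::-1],None,fx=k,fy=k,interpolation=cv2.INTER_CUBIC)
cv2.imwrite('pics/crop6.png',np.hstack([c(a,220,160,130,130,3),c(b,210,170,130,130,3)]))
E
```

```text
tcp goal [ 0.5206 -0.1665  0.0885] rodx [-0.007  1.     0.   ]
t 10.88 tcp [ 0.5206 -0.1659  0.0885] rpy [ 1.7999e+02  1.0000e-02 -8.9460e+01] j [  2.9  16.1 -25.9  -0.  -48.   -2.3]
shift [ 0.06  0.   -0.  ] rot [0.01 0.01 0.14] rows 1.0
t []
s []
```

View pics/crop6.png

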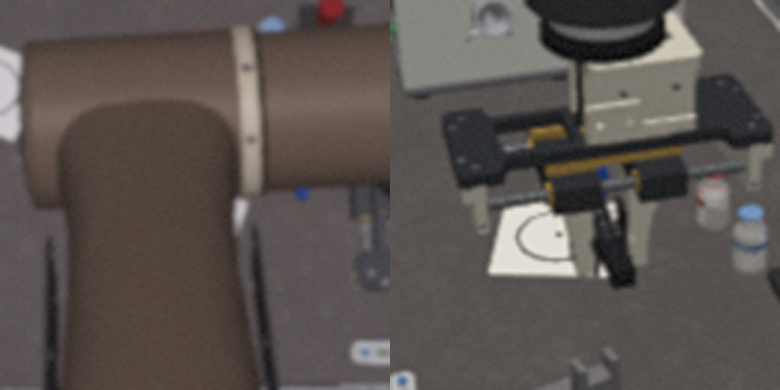

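The top view shows the collar at (320,224); the side view shows the rod held, with the handle level and still in the pads. The tip itself is hidden, so I'll check it from the collar and the handle end.

```bash
python3 - <<'E'
from h import *
a=dict(np.load('pics/top6.npz'));b=dict(np.load('pics/side6.npz'));w=snap('wrist','wrist6');o=ctrl.get_obs()
def bl(s,x0,y0,x1,y1):
    I=s['img'].astype(int)[y0:y1,x0:x1];y,x=np.nonzero((I[...,2]>70)&(I[...,2]>1.5*I[...,0])&(I[...,2]>1.3*I[...,1]));return x.mean()+x0,y.mean()+y0,x.min()+x0,x.max()+x0,y.min()+y0,y.max()+y0
t=bl(a,308,215,332,235);s=bl(b,270,220,295,245);print(t,s,onz(a,t[0],t[1],.12).round(4),tri([ray(a,*t[:2]),ray(b,*s[:2])]))
RT=R.from_euler('xyz',o['orientation'],degrees=True)
I=w['img'].astype(int).sum(2);print(I[174:200,277].tolist())
c,d=ray(w,277,184,True);c=RT.inv().apply(c-o['tool_pos']);d=RT.inv().apply(d);print(c+d*(-.0275-c[2])/d[2])
print(o['clock'],o['qvel'].round(2),o['gripper_force'])
E
```

```text
(np.float64(320.5), np.float64(224.0), np.int64(319), np.int64(322), np.int64(222), np.int64(226)) (np.float64(280.73333333333335), np.float64(228.0), np.int64(279), np.int64(282), np.int64(226), np.int64(235)) [ 0.5053 -0.0964  0.12  ] (array([ 0.52062038, -0.09932882,  0.11358453]), [np.float64(0.014670910767210527), np.float64(0.01467091076721065)])
[367, 363, 373, 376, 374, 383, 379, 375, 333, 271, 171, 115, 126, 138, 120, 134, 156, 170, 194, 221, 228, 245, 242, 241, 240, 239]
[ 0.04573001 -0.00064107 -0.0275    ]
11.0333 [-0.28  0.1   0.03 -0.02 -0.07  0.08] 29.999750554561615
```

send_rows(
  plan=[
    [[0,0,0,0,0,0],[0,0,0,0,0,0],[0,0,0,0,0,0],[0,0,0,0,0,0],[0,0,0,0,0,0],[0,0,0,0,0,0]],
  ],
)

```text
clock: 11.53
tool_pos: [0.5204, -0.1667, 0.0882]
orientation: [180.0, 0.0, -89.6]
force: [0.3, 0.2, -1.5]
opening: 0.0155
gripper_force: 30.0
```

```bash
python3 -c "
from h import *
print(ctrl.close_job())"
```

```text
the job is handed in; nothing more can be done
None
```

I pressed the rod into the tube at about 9 N for over half a second, withdrew it, and handed the job in at 11.5 s; no verdict was returned. The rod is held level with its tip about 10 cm above the centre of the 100 mm tile, a position worked out from the collar and handle because the arm hid the tip.

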